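# Turn the amplifier board over on its sloping rest

## Robot

A 6-joint arm with a two-finger parallel gripper is mounted at the origin on the work surface. World frame = base frame: x ahead of the robot, y to its left, z up, the work surface at z = 0. Lengths are in mm, angles in degrees, forces in N, time in s.
With the tool pointing down it reaches from about 350 to 850 mm from the base axis. Payload 8.1 kg.
Tool frame: the origin (TCP) lies on the centre line of the jaws, within the pads' length; the fingertips stand 19 mm ahead of it and the grasp point (between the pads) is the TCP (r.tip_reach is the z of the fingertips in the tool frame, in mm); z points along the fingers, y is the line along which they close (so a half turn about z gives the same grasp; the last joint's range is limited). The gripper opens to 85 mm and grips with 20 to 120 N. Pads are 22 mm wide; open, the fingers measure 114 mm over their backs; the gripper's body (76 mm by 85 mm) begins 54 mm behind the grasp point. The pads swing forward as they close: fully open they stand 13 mm farther back than shut.
Start: joints at [-71.07, 7.471, 85.268, -0, 87.261, -4.893], TCP at [242.373, -548.872, 250.292] pointing down, gripper open.
Joint ranges: [-169.43, 169.43], [-51.17, 129.36], [1.28, 143.12], [-76.62, 256.62], [0, 156.53], [-152.29, 152.29]. Speed limits (degrees/s): [136.94, 136.94, 159.86, 180, 180, 180].

## Interface

Orientations are given as [roll, pitch, yaw] about the fixed x, y, z axes, in that order (R = Rz(yaw) Ry(pitch) Rx(roll)).
In Python, from bench import r gives the robot as it stands. The module is installed in compiled form; this text tells all that it offers.
- The arm moves only by the shell command python3 -m handwheel 'ROWS' [FORCE]. ROWS is JSON, a list of rows, each a list of 7 numbers: the shift along the tool's x, y, z in m, then the turn, a rotation vector about the tool's x, y, z in degrees, then the finger opening in m, from 0 to 0.0854. In form: [[tx, ty, tz, ax, ay, az, claw], ...]. A call has 1 to 8 rows; each row shifts and turns the commanded pose from where the row before left it, along the tool's axes as they then stand; what a row does not reach is not made up. A row lasts 1/12 s, in which the tool goes at most 41.7 mm and 7.16 degrees, less where a joint would pass 70% of its speed; a pose out of reach is approached as far as the arm can. A call with a gripper value outside its range is refused whole. The fingers move at their own pace and stop on an object; FORCE is the grip in N (left out, the last holds). Time passes only in rows, so rows that do not move let the fingers close. It gives the time, the measured TCP pose, the force, the opening and the grip force at its end, in the units of the state.
- r.sense(): the state, without advancing time (a new reading comes with each control period).
- r.snapshot(name): name is "scene" or "top"; returns (picture, depth): 480x640x3 uint8, blue, green, red; 480x640 float32, mm along the optical axis (not along the pixel's ray), 0 where there is no reading.
- r.calibration(name): a dict with "vfov" (degrees; the focal length in pixels is half the picture's height over the tangent of half this angle, whatever the lens; pixels are square), "cx", "cy" (the principal point, pixels), "rvec" (rotation vector, rad) and "tvec" (3), from world to camera coordinates, as OpenCV has them. Camera axes: x right, y down, z forward; pixel columns grow to the right and rows downward; lengths in mm; the calibration is good to about 2 mm. A picture is of the moment at which its call begins. calibration takes no time and is no camera call.
- r.hand_in(): hands the job in; it is judged then, once.
The state is a dict: "time": time; "joint_pos": joint angles; "qd": joint speeds; "joint_efforts": joint torques, N m; "tool_pos": TCP position; "tcp_rot": TCP orientation; "ft_force": force on the tool from outside, world axes, zero at the start; "wrist_torque": the same for the moment, N m; "finger_gap": finger opening in mm; "grip_force": force on a finger pad.
Only numpy, scipy, OpenCV 4.12 (cv2) and the standard library are available. Lean on these libraries where they do the work, as an engineer would, in place of code of your own. Each camera call takes 0.05 s, during which the arm holds its last target. There are 200 camera calls.

## Task

The amplifier board leans on the sloping inspection rest with its components showing. Turn it over so that the flat soldered side shows and the components face back between the rest's two arms: metal bar still at the top, bottom edge sitting on both ledges behind their lips, leaning on both arms and about centred. Set it down rather than dropping or throwing it, and leave the other things on the bench where they are.

Things in the scene. Friction and masses are not known exactly. Their poses are not given: they have to be found in the camera images.
- board: Circuit board 160 wide, 90 tall, 4 thick, ~0.3 kg; aluminium bar (120 wide, 12 thick, centred on the thickness) along its top, 86 to 116 mm above the bottom edge. Components stand up to 23 mm out of one face, within 48 mm of the centre line; other face flat, soldered. Origin: middle of bottom edge, mid-thickness. x = out of component face, y = along width, z = up the board to the bar.
- board_bar (a point): Point inside the board's bar on its centre line, mid-thickness, 104 mm above the bottom edge (12 mm below the bar's top); axes as the board's. Pinch the bar here across its 12 mm, fingers pointing down the board.
- rest: Fixed rest, 150x180x10 mm, origin under it. Two 22 mm wide arms (centres 72 mm either side of the middle) lean back 30 deg from vertical to -x; board leans on their faces, which look to +x and up and run 82 mm up from the seat. Ledges square to the slope stand 22 mm out at the arms' feet, with a lip 8 tall, 6 thick: 16 mm clear behind it. x = way the shown face looks, level; y across; z up.
- rest_seat (a point): Middle of the line where the arms' sloping faces meet the ledges: 30 mm ahead (+x) of the rest's origin, 37 mm above the bench; axes as the rest's.
- parts_bin: Bystander: loose blue open plastic parts bin, 120 x 100 x 50 mm, origin centre of underside. Leave alone.
- can: Bystander: grey spray can, 56 mm diameter, 150 mm tall, standing; origin centre of underside. Leave alone.
- screwdriver: Bystander: black-handled screwdriver, 200 mm long, lying on the bench beyond the rest along its own x. Leave alone.
Not all that is in view belongs to the job. Of the things shaped like the rest, the dark steel one is meant.

How it is judged:
By the outcome, as a careful person would: the job done as asked, in the order asked, and still so for the second after the job is handed in, with the robot touching nothing.
It also fails if it takes over 45 s, if anything falls off the work surface, if the arm or the gripper's body presses on something with over 40 N, if the wrist force passes 120 N, or if a joint passes its speed limit or range.

## Working session

There is one attempt and no reset: what is moved stays moved. The work goes in short steps, Python scripts to look and compute and a shell command to move; the robot and the scene stay as the last step left them, time stands still between calls to the robot, and variables do not carry over. Pictures are saved under pics/ and viewed, at most 10 in all, crops included, and the job is handed in when it is done.

```bash
mkdir -p pics
cat > h.py <<'E'
import numpy as np, cv2
from bench import r
def cam(n):
    c=r.calibration(n); f=240/np.tan(np.radians(c["vfov"])/2)
    K=np.array([[f,0,c["cx"]],[0,f,c["cy"]],[0,0,1]])
    return K,cv2.Rodrigues(np.array(c["rvec"],float))[0],np.array(c["tvec"],float).ravel(),c
def pts(n,d):
    K,R,t,_=cam(n); v,u=np.mgrid[:480,:640]
    p=np.stack([(u-K[0,2])/K[0,0]*d,(v-K[1,2])/K[1,1]*d,d],-1)
    return (p-t)@R
def proj(n,P):
    K,R,t,_=cam(n); q=(np.atleast_2d(P)@R.T+t)@K.T
    return q[:,:2]/q[:,2:]
E
python3 - <<'E'
from h import *
for n in ("scene","top"):
    p,d=r.snapshot(n); cv2.imwrite(f"pics/{n}0.png",p); np.save(f"{n}0.npy",d)
    K,R,t,c=cam(n); print(n,c,-R.T@t,(d>0).mean())
print(r.sense())
E
```

```text
scene {'vfov': 47.194995950233576, 'cx': 320.1717056892231, 'cy': 231.50949623759823, 'rvec': array([ 2.3592552 ,  0.99623463, -0.29497516]), 'tvec': array([-431.56890626, -291.03083103, 1585.78331265])} [1108.22453069 -503.79893535 1141.78999928] 0.9960579427083334
top {'vfov': 56.283751515486976, 'cx': 322.0952335489363, 'cy': 237.76066743680053, 'rvec': array([ 2.12150722, -2.17381888,  0.19066835]), 'tvec': array([   3.39752641,  607.23204741, 1124.30789482])} [ 422.93228666   13.20815816 1205.72151444] 0.9960319010416666
{'time': 0.1, 'joint_pos': array([-7.10684642e+01,  7.51294295e+00,  8.53243225e+01, -1.04345002e-03,
        8.72605733e+01, -4.89316323e+00]), 'qd': array([ 0.04903395,  0.01856852, -0.10709343,  0.05199568,  0.07848728,
        0.00054948]), 'joint_efforts': array([ 1.16786367e-03, -5.70952713e+01, -5.01941800e+01, -2.16123935e-04,
        8.15375475e-03, -3.69573752e-05]), 'tool_pos': array([ 242.22493711, -548.42060139,  249.31446123]), 'tcp_rot': array([-1.79902429e+02, -7.30707743e-03,  2.38247436e+01]), 'ft_force': array([-0.53204422,  0.54975677, -0.35260534]), 'wrist_torque': array([ 0.00988222, -0.03268136, -0.00268558]), 'grip_force': 0.0, 'finger_gap': 85.29661051491583}
```

View pics/scene0.png

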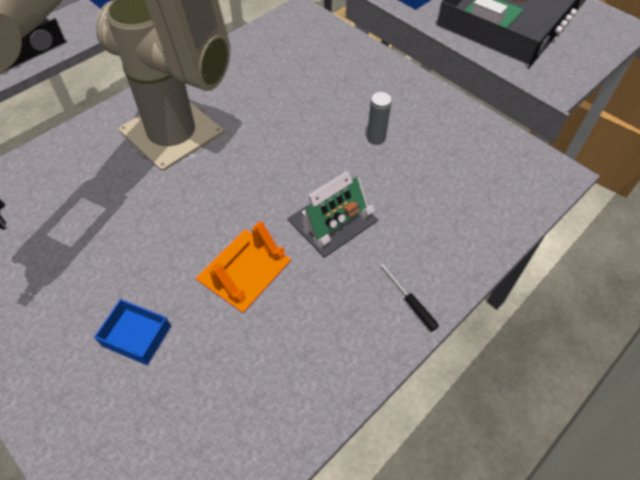

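View pics/top0.png

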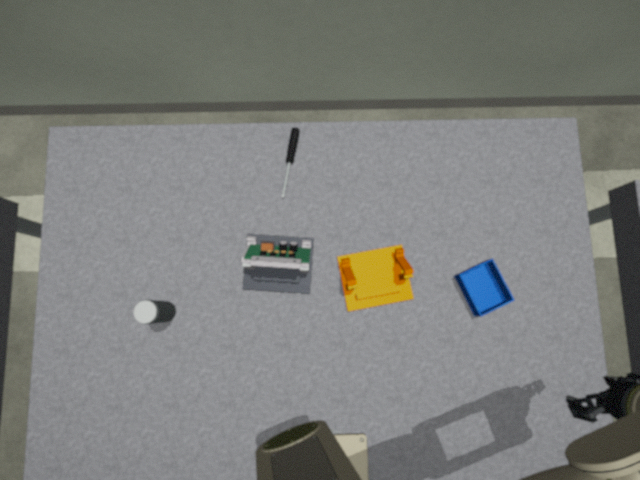

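Candidates: the dark rest with the board (scene 333,220; top 278,263) and the orange look-alike rest, which is empty (scene 245,268; top 377,277). There are also green boards in the box on the far table (scene 495,10). I choose the dark one that holds the board.

```bash
cat > m.py <<'E'
from h import *
import sys
def measure(tag):
    out={}
    for n,box in (("scene",(165,275,270,400)),("top",(215,310,225,335))):
        p=cv2.imread(f"pics/{n}{tag}.png"); d=np.load(f"{n}{tag}.npy"); P=pts(n,d)
        a,b,c,e=box; m=np.zeros((480,640),bool); m[a:b,c:e]=1
        hsv=cv2.cvtColor(p,cv2.COLOR_BGR2HSV)
        z=P[...,2]
        bench=m&(z<6)&(z>-12); print(n,"bench z",np.median(z[bench]))
        g=m&(hsv[...,0]>50)&(hsv[...,0]<90)&(hsv[...,1]>90)&(z>20)
        w=m&(hsv[...,1]<45)&(hsv[...,2]>140)&(z>100)
        base=m&(hsv[...,2]<95)&(hsv[...,1]<60)&(z<16)&(z>5)
        for k,mm in (("green",g),("bar",w),("base",base)):
            Q=P[mm]; 
            if len(Q)<10: print(k,len(Q)); continue
            print(n,k,len(Q),"med",np.median(Q,0).round(1),"lo",np.percentile(Q,2,axis=0).round(1),"hi",np.percentile(Q,98,axis=0).round(1))
            if k!="green":
                rc=cv2.minAreaRect(Q[:,:2].astype(np.float32)); print("  rect",np.round(rc[0],1),np.round(rc[1],1),round(rc[2],1))
        # bar yaw/ plane of green
        Q=P[g]
        c0=np.median(Q,0)
        for _ in range(5):
            u,s,vt=np.linalg.svd(Q-Q.mean(0),full_matrices=False); nn=vt[2]*np.sign(vt[2,0]); e_=(Q-Q.mean(0))@nn; Q=Q[abs(e_)<max(3,1.5*e_.std())]
        print("  plane n",nn.round(3),"at",Q.mean(0).round(1),"yaw",np.degrees(np.arctan2(nn[1],nn[0])).round(1),"elev",np.degrees(np.arcsin(nn[2])).round(1))
if __name__=="__main__":
    measure(sys.argv[1])
E
python3 m.py 0
python3 - <<'E'
from h import *
a=cv2.imread("pics/scene0.png")[165:265,270:400]; b=cv2.imread("pics/top0.png")[220:305,225:335]
a=cv2.resize(a,(520,400),interpolation=2); b=cv2.resize(b,(520,400)) [:, :]
b=cv2.resize(cv2.imread("pics/top0.png")[215:315,230:330],(280,280)); b=cv2.copyMakeBorder(b,0,120,0,0,0)
cv2.imwrite("pics/c1.png",np.hstack([a,b]))
E
```

```text
scene bench z -1.3159079660991198
scene green 885 med [566.5  64.1  82.2] lo [543.   25.7  41.1] hi [591.8 177.  111.7]
scene bar 642 med [543.4 100.6 131. ] lo [ 527.2 -503.8  112.6] hi [1108.2  166.2 1141.8]
  rect [ 785.5 -192.6] [119.6 888.6] 38.4
scene base 1080 med [599.1  82.5   8.6] lo [477.2  18.1   5.3] hi [626.3 181.6  13.4]
  rect [551.5 107.6] [178.5 147.8] 85.0
  plane n [ 0.867 -0.078  0.493] at [565.4  91.6  80.9] yaw -5.2 elev 29.5
top bench z -0.13464771833911732
top green 337 med [565.4  78.   83. ] lo [540.3  25.9  46.9] hi [588.6 176.1 117. ]
top bar 479 med [536.1 101.8 136.7] lo [422.9  13.2 102.5] hi [ 551.8  185.6 1205.7]
  rect [520.4  79.5] [220.2  84. ] 55.1
top base 478 med [523.5 115.6   9.8] lo [495.6  37.2   5.8] hi [593.7 193.6  15.1]
  rect [549.7 112.4] [168.4 108.6] 85.0
  plane n [ 0.864 -0.078  0.498] at [567.4  95.9  79.9] yaw -5.1 elev 29.8
```

View pics/c1.png

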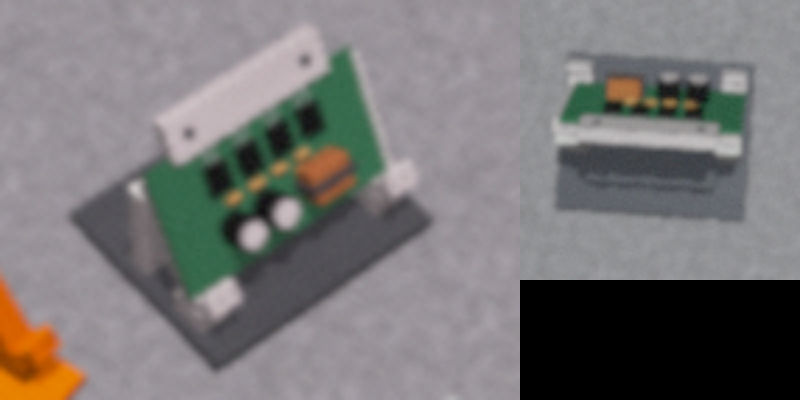

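The crop shows the dark rest with the board in it, components facing out and the bar at the top, so the choice holds. The board offset needs a tighter measurement.

Run:
```python
from h import *
th=np.radians(-5.1); X=np.array([np.cos(th),np.sin(th),0]);Y=np.array([-X[1],X[0],0]);Z=np.array([0,0,1.])
n=X*np.cos(np.pi/6)+Z*.5; zb=-X*.5+Z*np.cos(np.pi/6)
o=np.array([551.5,107.6,0]); seat=o+30*X+37*Z
B=np.stack([n,Y,zb],1)
for c,box in (("scene",(165,275,270,400)),("top",(215,310,225,335))):
    p=cv2.imread(f"pics/{c}0.png"); d=np.load(f"{c}0.npy"); P=pts(c,d)
    hsv=cv2.cvtColor(p,cv2.COLOR_BGR2HSV); a,b,e,f=box
    m=np.zeros((480,640),bool); m[a:b,e:f]=1; m&=d>0
    q=(P-seat)@B
    w=m&(hsv[...,1]<45)&(hsv[...,2]>140)&(q[...,2]>84)&(q[...,2]<125)&(abs(q[...,0])<30)
    cc,lab,st,_=cv2.connectedComponentsWithStats(w.astype(np.uint8)); w=lab==1+np.argmax(st[1:,4])
    Q=q[w]; print(c,"bar n,Y,zb",len(Q),np.percentile(Q,[1,50,99],axis=0).round(1).tolist())
    W=P[w]; l=np.polyfit((W-seat)@Y,(W-seat)@X,1); print("  bar yaw rel",np.degrees(np.arctan(-l[0])).round(2), "hull mid Y",cv2.minAreaRect(Q[:,1:].astype(np.float32)))
    g=m&(hsv[...,0]>50)&(hsv[...,0]<90)&(hsv[...,1]>90)&(P[...,2]>20); Q=q[g]
    print("  green",np.percentile(Q,[1,5,25,50,75,99],axis=0).round(1).tolist())
    k=m&(P[...,2]>4)&(P[...,2]<15)&(hsv[...,2]<110); 
    rr=((P-o)@np.stack([X,Y,Z],1))[k]; print("  base",np.percentile(rr,[.5,50,99.5],axis=0).round(1).tolist())
    for s in (-1,1):
        L=m&(hsv[...,1]<45)&(hsv[...,2]>130)&(abs(q[...,1]-72*s)<25)&(q[...,2]<25)&(q[...,2]>-15)&(q[...,0]>8)&(q[...,0]<40)
        print("  ledge",s,L.sum(),np.percentile(q[L],[5,50,95],axis=0).round(1).tolist() if L.sum()>5 else "")
```

```text
scene bar n,Y,zb 565 [[2.2, -62.1, 84.3], [12.7, -5.6, 101.2], [17.9, 57.1, 112.9]]
  bar yaw rel -0.01 hull mid Y ((-2.3570327758789062, 98.98446655273438), (29.916828155517578, 123.44728088378906), 89.54341125488281)
  green [[4.6, -81.1, -2.2], [5.8, -77.9, 2.9], [7.9, -63.7, 26.1], [9.4, -40.6, 46.2], [11.0, 46.5, 62.0], [16.4, 72.7, 83.0]]
  base [[-74.8, -88.4, 4.2], [47.1, -24.0, 8.5], [73.3, 87.2, 14.1]]
  ledge -1 73 [[9.9, -80.1, -11.7], [26.2, -71.5, -4.1], [29.4, -59.3, 4.0]]
  ledge 1 79 [[10.1, 63.6, -11.9], [25.4, 73.9, -3.4], [30.9, 83.4, 15.6]]
top bar n,Y,zb 398 [[2.4, -64.3, 88.5], [12.7, -5.2, 110.7], [15.5, 52.3, 116.1]]
  bar yaw rel -0.4 hull mid Y ((-5.579708099365234, 101.93815612792969), (29.994422912597656, 118.83789825439453), 88.63866424560547)
  green [[8.2, -82.3, 4.0], [8.7, -79.6, 11.9], [9.4, -66.5, 28.3], [10.1, -27.4, 47.2], [10.7, 52.8, 62.4], [16.8, 70.8, 87.6]]
  base [[-77.8, -86.0, 4.6], [-35.3, 12.3, 9.8], [67.7, 86.3, 14.6]]
  ledge -1 68 [[9.5, -83.1, -8.9], [18.6, -73.8, -2.6], [28.1, -64.6, 6.2]]
  ledge 1 72 [[9.0, 60.7, -9.7], [20.5, 70.8, -2.3], [28.5, 79.7, 5.5]]
```

```bash
cat > g.py <<'E'
from h import *
from scipy.spatial.transform import Rotation as Ro
import sys
th=np.radians(-5.1); X=np.array([np.cos(th),np.sin(th),0]);Y=np.array([-X[1],X[0],0]);Z=np.array([0,0,1.])
n=X*np.cos(np.pi/6)+Z*.5; zb=-X*.5+Z*np.cos(np.pi/6)
B=np.stack([n,Y,zb],1); seat=np.array([551.5,107.6,0])+30*X+37*Z
def go(b,flip=0):   # b: n,Y,zb offset from nominal seat; prints residual in tool axes
    s=r.sense(); R=Ro.from_euler("xyz",s["tcp_rot"],degrees=True)
    ty=n*(-1 if flip else 1); T=Ro.from_matrix(np.stack([np.cross(ty,-zb),ty,-zb],1))
    P=seat+B@np.array(b,float); dw=P-s["tool_pos"]
    print("t",round(s["time"],2),"target",P.round(1),"board-frame now",(B.T@(s["tool_pos"]-seat)).round(1))
    print("shift tool mm",R.inv().apply(dw).round(1),"after-turn axes",T.inv().apply(dw).round(1),"turn deg",np.degrees((R.inv()*T).as_rotvec()).round(1))
    print("J",s["joint_pos"].round(1),"F",s["ft_force"].round(1),"gap",round(s["finger_gap"],1),"grip",round(s["grip_force"],1))
if __name__=="__main__": go([float(v) for v in sys.argv[1:4]],len(sys.argv)>4)
E
python3 g.py 7 -4 203
```

```text
t 0.1 target [486.  109.4 216.3] board-frame now [-136.1 -680.9  323.7]
shift tool mm [ 488.7 -503.3   33.9] after-turn axes [676.9 143.1 120.7] turn deg [-27.2  15.9 -59.6]
J [-71.1   7.5  85.3  -0.   87.3  -4.9] F [-0.5  0.5 -0.4] gap 85.3 grip 0.0
```

```bash
A='[0.0244,-0.0252,0,0,0,0,0.085]'
python3 -m handwheel '[[0.0244,-0.0252,0,0,0,0,0.085],[0.0244,-0.0252,0,0,0,0,0.085],[0.0244,-0.0252,0,0,0,0,0.085],[0.0244,-0.0252,0,0,0,0,0.085],[0.0244,-0.0252,0,0,0,0,0.085],[0.0244,-0.0252,0,0,0,0,0.085],[0.0244,-0.0252,0,0,0,0,0.085],[0.0244,-0.0252,0,0,0,0,0.085]]'
python3 -m handwheel '[[0.0244,-0.0252,0,0,0,0,0.085],[0.0244,-0.0252,0,0,0,0,0.085],[0.0244,-0.0252,0,0,0,0,0.085],[0.0244,-0.0252,0,0,0,0,0.085],[0.0244,-0.0252,0,0,0,0,0.085],[0.0244,-0.0252,0,0,0,0,0.085],[0.0244,-0.0252,0,0,0,0,0.085],[0.0244,-0.0252,0,0,0,0,0.085]]'
python3 g.py 7 -4 203
```

```text
time: 0.77
tool_pos: [339.5, -283.9, 249.9]
tcp_rot: [-180.0, 0.0, 23.8]
ft_force: [1.3, 0.2, -0.0]
finger_gap: 85.1
grip_force: 0.0
time: 1.43
tool_pos: [436.7, -20.5, 250.1]
tcp_rot: [-180.0, 0.0, 23.8]
ft_force: [-0.0, -1.2, -0.2]
finger_gap: 85.0
grip_force: 0.0
t 1.43 target [486.  109.4 216.3] board-frame now [  -8.6 -137.8  251. ]
shift tool mm [ 97.6 -98.9  33.8] after-turn axes [133.8  15.6  48. ] turn deg [-27.1  16.  -59.6]
J [ -9.4 -18.6 109.7   0.   88.9  56.8] F [-0.  -1.2 -0.2] gap 85.0 grip 0.0
```

```bash
python3 -m handwheel '[[0.0244,-0.0247,0,0,0,0,0.085],[0.0244,-0.0247,0,0,0,0,0.085],[0.0244,-0.0247,0,0,0,0,0.085],[0.0244,-0.0247,0,0,0,0,0.085],[0,0,0,-2.71,1.6,-5.96,0.085],[0,0,0,-2.71,1.6,-5.96,0.085],[0,0,0,-2.71,1.6,-5.96,0.085],[0,0,0,-2.71,1.6,-5.96,0.085]]'
python3 -m handwheel '[[0,0,0,-2.71,1.6,-5.96,0.085],[0,0,0,-2.71,1.6,-5.96,0.085],[0,0,0,-2.71,1.6,-5.96,0.085],[0,0,0,-2.71,1.6,-5.96,0.085],[0,0,0,-2.71,1.6,-5.96,0.085],[0,0,0,-2.71,1.6,-5.96,0.085],[0,0,0,0,0,0,0.085]]'
python3 g.py 7 -4 203
```

```text
time: 2.1
tool_pos: [485.9, 107.9, 249.6]
tcp_rot: [168.0, -3.9, 48.5]
ft_force: [0.3, 0.0, -0.4]
finger_gap: 85.1
grip_force: 0.0
time: 2.68
tool_pos: [484.6, 107.3, 248.5]
tcp_rot: [150.0, 0.1, 85.2]
ft_force: [-0.8, -0.2, -0.1]
finger_gap: 84.9
grip_force: 0.0
t 2.68 target [486.  109.4 216.3] board-frame now [ 22.1  -6.3 231.4]
shift tool mm [  2.3 -15.1  28.4] after-turn axes [  2.3 -15.1  28.4] turn deg [ 0.  -0.   0.3]
J [ 12.6 -36.9 127.3 -10.   61.1  20. ] F [-0.8 -0.2 -0.1] gap 84.9 grip 0.0
```

J6 reads 20°, so a plain half turn would end at -160°, outside its range. I'll test tilting the tool in the board's plane: it grips at +20° and places at -20°.

```bash
python3 -m handwheel '[[0.001,-0.0075,0.025,0,0,0,0.085],[0.001,-0.0075,0.025,0,0,0,0.085],[0,0,0,0,-6.7,0,0.085],[0,0,0,0,-6.7,0,0.085],[0,0,0,0,-6.6,0,0.085],[0,0,0,0,0,0,0.085]]'
python3 g.py 7 -4 180
```

```text
time: 3.18
tool_pos: [497.3, 109.6, 195.9]
tcp_rot: [148.8, 17.2, 74.7]
ft_force: [-0.2, -0.3, -2.6]
finger_gap: 85.1
grip_force: 0.0
t 3.18 target [497.4 108.4 196.4] board-frame now [  6.5  -2.8 179.7]
shift tool mm [-1.3  0.5  0.1] after-turn axes [-1.2  0.5 -0.3] turn deg [-0.3 19.9  0. ]
J [ 27.8 -16.1 120.2 -35.9  66.5  50.2] F [-0.2 -0.3 -2.6] gap 85.1 grip 0.0
```

```bash
python3 -m handwheel '[[0,0,0,0,6.4,0,0.085],[0,0,0,0,6.4,0,0.085],[0,0,0,0,6.4,0,0.085],[0,0,0,0,6.4,0,0.085],[0,0,0,0,6.4,0,0.085],[-0.006,0.0003,0.024,0,0,0,0.085],[-0.006,0.0003,0.024,0,0,0,0.085],[-0.005,0,0.024,0,0,0,0.085]]'
python3 -m handwheel '[[0,0,0,0,0,0,0.085]]'
python3 g.py 7 -4 106; python3 -c "
from h import *
for k in ('scene','top'):
    p,d=r.snapshot(k); cv2.imwrite(f'pics/{k}1.png',p); np.save(f'{k}1.npy',d)
a=cv2.resize(cv2.imread('pics/scene1.png')[130:260,250:410],(480,390)); b=cv2.resize(cv2.imread('pics/top1.png')[205:335,225:325],(300,390))
cv2.imwrite('pics/c2.png',np.hstack([a,b]))"
```

```text
time: 3.85
tool_pos: [534.9, 99.1, 135.0]
tcp_rot: [149.8, -8.9, 89.7]
ft_force: [0.9, -0.1, -0.3]
finger_gap: 84.3
grip_force: 0.0
time: 3.93
tool_pos: [531.8, 99.4, 128.8]
tcp_rot: [150.5, -8.9, 89.7]
ft_force: [-1.1, 0.3, -0.4]
finger_gap: 85.2
grip_force: 0.0
t 3.93 target [534.3 105.1 132.3] board-frame now [  3.6  -9.9 103.9]
shift tool mm [ 6.2  3.4 -1.1] after-turn axes [ 5.9  3.4 -2.1] turn deg [ -0.8 -10.1  -0.3]
J [  0.4 -23.1 131.4  11.   42.4  -3.1] F [-1.1  0.3 -0.4] gap 85.2 grip 0.0
```

View pics/c2.png

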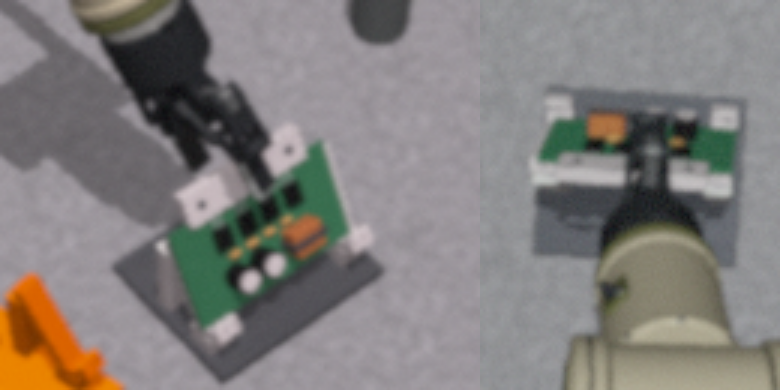

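The fingers straddle the bar (crop about 225,130), one behind it and one in front, clear of the components. Next I trim the pose and close.

```bash
python3 -m handwheel '[[0.006,0.0035,-0.001,-0.7,2,-0.3,0.085],[0,0,0,0,0,0,0.085],[0,0,0,0,0,0,0.085]]'
python3 g.py 7 -4 106
python3 -m handwheel '[[0,0,0,0,0,0,0.03],[0,0,0,0,0,0,0.03],[0,0,0,0,0,0,0.03],[0,0,0,0,0,0,0.03],[0,0,0,0,0,0,0.02],[0,0,0,0,0,0,0.018]]' 40
python3 g.py 7 -4 106
```

```text
time: 4.28
tool_pos: [536.3, 106.4, 139.1]
tcp_rot: [149.0, -10.4, 91.2]
ft_force: [-0.5, -0.1, 0.1]
finger_gap: 85.0
grip_force: 0.0
t 4.28 target [534.3 105.1 132.3] board-frame now [ 12.   -2.6 110.9]
shift tool mm [-2.4 -5.1  4.5] after-turn axes [-1.4 -5.   4.9] turn deg [  0.4 -12.1   0.1]
J [ -0.3 -24.  131.4  14.5  42.3  -6.7] F [-0.5 -0.1  0.1] gap 85.0 grip 0.0
time: 4.78
tool_pos: [535.3, 106.5, 136.5]
tcp_rot: [149.3, -10.4, 91.2]
ft_force: [-1.6, 0.3, -0.0]
finger_gap: 18.1
grip_force: 0.7
t 4.78 target [534.3 105.1 132.3] board-frame now [  9.8  -2.5 109.2]
shift tool mm [-2.1 -2.9  2.8] after-turn axes [-1.5 -2.8  3.2] turn deg [  0.2 -12.1   0.2]
J [ -0.3 -23.8 131.5  14.5  42.3  -6.8] F [-1.6  0.3 -0. ] gap 18.1 grip 0.7
```

```bash
python3 -m handwheel '[[0,0,0,0,0,0,0.03],[0,0,0,0,0,0,0.03],[0,0,0,0,0,0,0.03],[0,0,0,0,0,0,0.03]]' 40
python3 g.py 7 -4 106;python3 g.py 7 -4 106
```

```text
time: 5.12
tool_pos: [535.4, 106.5, 136.6]
tcp_rot: [149.2, -10.4, 91.2]
ft_force: [-0.5, -0.6, 0.6]
finger_gap: 29.9
grip_force: 0.0
t 5.12 target [534.3 105.1 132.3] board-frame now [ 10.1  -2.6 109.2]
shift tool mm [-2.1 -3.1  2.8] after-turn axes [-1.4 -3.1  3.2] turn deg [  0.2 -12.1   0.2]
J [ -0.3 -23.8 131.5  14.5  42.3  -6.8] F [-0.5 -0.6  0.6] gap 29.9 grip 0.0
t 5.12 target [534.3 105.1 132.3] board-frame now [ 10.1  -2.6 109.2]
shift tool mm [-2.1 -3.1  2.8] after-turn axes [-1.4 -3.1  3.2] turn deg [  0.2 -12.1   0.2]
J [ -0.3 -23.8 131.5  14.5  42.3  -6.8] F [-0.5 -0.6  0.6] gap 29.9 grip 0.0
```

```bash
python3 -m handwheel '[[-0.002,-0.003,0.003,0,0,0,0.03],[0,0,0,0,0,0,0.03],[0,0,0,0,0,0,0.03],[0,0,0,0,0,0,0.016],[0,0,0,0,0,0,0.016],[0,0,0,0,0,0,0.016]]' 40
python3 g.py 7 -4 106
python3 -m handwheel '[[0,0,0,0,0,0,0.004],[0,0,0,0,0,0,0.004],[0,0,0,0,0,0,0.004],[0,0,0,0,0,0,0.004],[0,0,0,0,0,0,0.004],[0,0,0,0,0,0,0.004]]' 60
python3 g.py 7 -4 106
```

```text
time: 5.62
tool_pos: [534.5, 105.2, 132.4]
tcp_rot: [149.2, -10.4, 91.2]
ft_force: [0.2, -0.1, 0.8]
finger_gap: 16.1
grip_force: 0.0
t 5.62 target [534.3 105.1 132.3] board-frame now [  7.2  -3.9 106. ]
shift tool mm [-0.1 -0.2 -0.1] after-turn axes [-0.1 -0.2 -0. ] turn deg [  0.2 -12.1   0.2]
J [ -0.5 -23.6 131.9  14.8  41.8  -7.3] F [ 0.2 -0.1  0.8] gap 16.1 grip 0.0
time: 6.12
tool_pos: [534.2, 105.3, 132.4]
tcp_rot: [149.3, -10.4, 91.2]
ft_force: [-5.8, -1.1, 5.0]
finger_gap: 11.1
grip_force: 58.4
t 6.12 target [534.3 105.1 132.3] board-frame now [  7.   -3.9 106.1]
shift tool mm [-0.2 -0.   0.1] after-turn axes [-0.1 -0.   0.1] turn deg [  0.2 -12.1   0.2]
J [ -0.5 -23.7 131.9  14.8  41.9  -7.3] F [-5.8 -1.1  5. ] gap 11.1 grip 58.4
```

The board is gripped (11.1 mm gap, 58 N). I lift it up the slope first.

```bash
python3 -m handwheel '[[0.001,0,-0.005,0,0,0,0.004],[0.0021,0,-0.0098,0,0,0,0.004],[0.0021,0,-0.0098,0,0,0,0.004],[0.0042,0.005,-0.0196,0,0,0,0.004],[0.0042,0.01,-0.0196,0,0,0,0.004],[0.0042,0.0125,-0.0196,0,0,0,0.004],[0.0042,0.0125,-0.0196,0,0,0,0.004],[0.0042,0.01,-0.0196,0,0,0,0.004]]' 80
python3 -m handwheel '[[0,0,0,0,0,0,0.004],[0,0,0,0,0,0,0.004]]'
python3 g.py 57 -4 230; python3 -c "
from h import *
p,d=r.snapshot('scene'); cv2.imwrite('pics/scene2.png',p)
cv2.imwrite('pics/c3.png',cv2.resize(p[80:280,210:430],(550,500)))"
```

```text
time: 6.78
tool_pos: [513.9, 107.0, 266.3]
tcp_rot: [149.3, -10.4, 91.2]
ft_force: [-0.0, 0.5, -4.0]
finger_gap: 10.3
grip_force: 79.5
time: 6.95
tool_pos: [514.8, 107.0, 266.5]
tcp_rot: [149.1, -10.4, 91.2]
ft_force: [-0.3, -0.0, -5.1]
finger_gap: 10.4
grip_force: 79.5
t 6.95 target [515.6 106.8 264.7] board-frame now [ 57.2  -3.9 232. ]
shift tool mm [-0.5 -0.2  1.9] after-turn axes [-0.1 -0.2  2. ] turn deg [  0.3 -12.1   0.2]
J [ -0.2 -35.7 125.4  11.2  59.6  -1.6] F [-0.3 -0.  -5.1] gap 10.4 grip 79.5
```

View pics/c3.png

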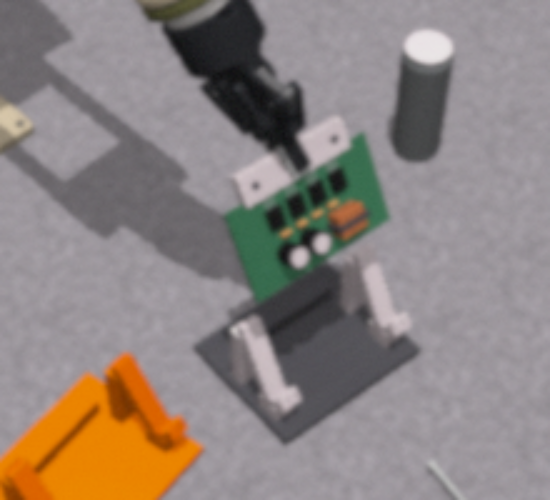

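The crop shows the board clear above the rest, held straight by its bar (crop 295,155). Now the half turn about the board's long axis.

```bash
python3 -m handwheel '[[0,0,0,0.7,0,-3.4,0.004],[0,0,0,1.45,0,-6.85,0.004],[0,0,0,1.45,0,-6.85,0.004],[0,0,0,1.45,0,-6.85,0.004],[0,0,0,1.45,0,-6.85,0.004],[0,0,0,1.45,0,-6.85,0.004],[0,0,0,1.45,0,-6.85,0.004],[0,0,0,1.45,0,-6.85,0.004]]'
python3 g.py 57 0 230 f
python3 -m handwheel '[[0,0,0,1.45,0,-6.85,0.004],[0,0,0,1.45,0,-6.85,0.004],[0,0,0,1.45,0,-6.85,0.004],[0,0,0,1.45,0,-6.85,0.004],[0,0,0,1.45,0,-6.85,0.004],[0,0,0,1.45,0,-6.85,0.004],[0,0,0,1.45,0,-6.85,0.004],[0,0,0,1.45,0,-6.85,0.004]]'
python3 g.py 57 0 230 f
```

```text
time: 7.67
tool_pos: [513.3, 106.8, 262.0]
tcp_rot: [162.0, 12.1, 137.9]
ft_force: [0.0, -0.2, -3.6]
finger_gap: 10.8
grip_force: 79.4
t 7.67 target [516.  110.8 264.7] board-frame now [ 53.6  -4.2 228.9]
shift tool mm [ 0.1  5.4 -1.1] after-turn axes [-4.2 -3.4 -1.1] turn deg [  13.4   -6.6 -126.4]
J [  3.3 -25.4 116.    4.7  68.3 -47.5] F [ 0.  -0.2 -3.6] gap 10.8 grip 79.4
time: 8.33
tool_pos: [513.3, 106.9, 262.2]
tcp_rot: [-170.3, 16.4, -165.6]
ft_force: [-0.5, -0.1, -3.7]
finger_gap: 10.5
grip_force: 79.4
t 8.33 target [516.  110.8 264.7] board-frame now [ 53.8  -4.1 229. ]
shift tool mm [-4.1  2.8 -1.9] after-turn axes [-4.1 -3.2 -1. ] turn deg [  7.5 -10.3 -70.6]
J [ 12.1 -19.9 111.4  -9.5  72.  -89.3] F [-0.5 -0.1 -3.7] gap 10.5 grip 79.4
```

```bash
python3 -m handwheel '[[0,0,0,1.45,0,-6.85,0.004],[0,0,0,1.45,0,-6.85,0.004],[0,0,0,1.45,0,-6.85,0.004],[0,0,0,1.45,0,-6.85,0.004],[0,0,0,1.45,0,-6.85,0.004],[0,0,0,1.45,0,-6.85,0.004],[0,0,0,1.45,0,-6.85,0.004],[0,0,0,1.45,0,-6.85,0.004]]'
python3 -m handwheel '[[0,0,0,1.45,0,-6.85,0.004],[0,0,0,0.65,0,-3.1,0.004],[0,0,0,0,0,0,0.004],[0,0,0,0,0,0,0.004],[0,0,0,0,0,0,0.004]]'
python3 g.py 57 0 230 f; python3 -c "
from h import *
for k in ('scene','top'):
    p,d=r.snapshot(k); cv2.imwrite(f'pics/{k}3.png',p); np.save(f'{k}3.npy',d)
a=cv2.resize(cv2.imread('pics/scene3.png')[100:270,230:400],(400,400)); b=cv2.resize(cv2.imread('pics/top3.png')[185:315,215:345],(400,400))
cv2.imwrite('pics/c4.png',np.hstack([a,b]))"
```

```text
time: 9.0
tool_pos: [513.3, 106.9, 262.0]
tcp_rot: [-151.2, -3.0, -113.8]
ft_force: [-0.0, 0.2, -3.5]
finger_gap: 10.6
grip_force: 79.4
time: 9.42
tool_pos: [514.1, 106.9, 264.2]
tcp_rot: [-149.8, -7.6, -105.6]
ft_force: [0.9, -1.1, -4.1]
finger_gap: 10.6
grip_force: 79.4
t 9.42 target [516.  110.8 264.7] board-frame now [ 55.4  -4.  230.3]
shift tool mm [-4.2 -1.3 -0.5] after-turn axes [-4.  -1.6  0.3] turn deg [  0.5 -11.8  -5.2]
J [  21.   -23.4  117.   -25.2   67.  -139.6] F [ 0.9 -1.1 -4.1] gap 10.6 grip 79.4
```

View pics/c4.png

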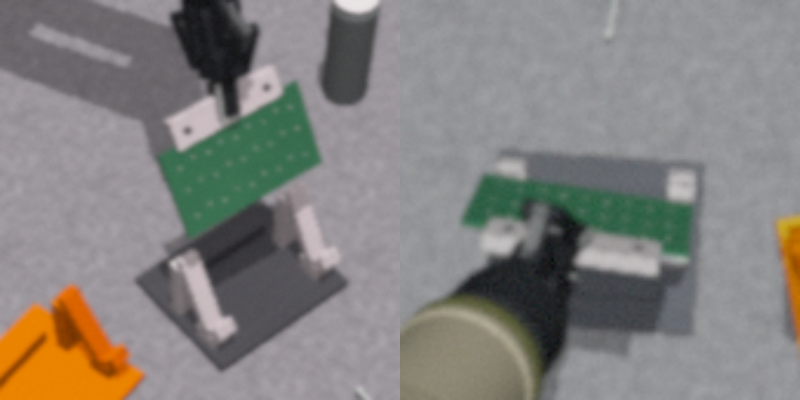

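The flat soldered side now shows with the bar up (crop 240,160). It is still about 5° short in yaw, so I finish the turn, then measure the board and the bare rest.

```bash
python3 -m handwheel '[[0,0,0,1.1,0,-5.2,0.004],[0,0,0,0,0,0,0.004],[0,0,0,0,0,0,0.004],[0,0,0,0,0,0,0.004]]'
python3 g.py 57 0 230 f
cat > q.py <<'E'
from g import *
tag=sys.argv[1]
for c in ("scene","top"):
    p,d=r.snapshot(c); cv2.imwrite(f"pics/{c}{tag}.png",p); np.save(f"{c}{tag}.npy",d)
    P=pts(c,d); hsv=cv2.cvtColor(p,cv2.COLOR_BGR2HSV); q=(P-seat)@B; ok=(d>0)&(abs(q[...,1])<110)&(abs(q[...,0])<130)
    g=ok&(hsv[...,0]>50)&(hsv[...,0]<90)&(hsv[...,1]>90)&(q[...,2]>-10)&(q[...,2]<260); Q=q[g]
    u,s,vt=np.linalg.svd(Q-Q.mean(0),full_matrices=False); nn=vt[2]*np.sign(vt[2,0]); 
    nn2=nn
    print(c,"green",len(Q),"normal(bf)",nn.round(3),"n med",np.median(Q[:,0]).round(1),"rect Y,zb",[np.round(v,1).tolist() for v in cv2.minAreaRect(Q[:,1:].astype(np.float32))], "Yrange",np.percentile(Q[:,1],[1,99]).round(1),"zb",np.percentile(Q[:,2],[1,99]).round(1))
    w=ok&(hsv[...,1]<45)&(hsv[...,2]>120)&(P[...,2]>20)
    for s in (-1,1):
        A=w&(abs(q[...,1]-72*s)<16)&(q[...,2]>12)&(q[...,2]<75)&(abs(q[...,0])<15)
        L=w&(abs(q[...,1]-72*s)<20)&(q[...,2]>-14)&(q[...,2]<14)&(q[...,0]>14)&(q[...,0]<36)
        for k,M in (("arm",A),("lip",L)): print("  ",k,s,M.sum(),np.percentile(q[M],[5,50,95],axis=0).round(1).tolist() if M.sum()>5 else "")
E
python3 q.py 4
```

```text
time: 9.85
tool_pos: [514.6, 107.0, 265.8]
tcp_rot: [-149.2, -10.2, -101.1]
ft_force: [0.5, -0.2, -2.9]
finger_gap: 10.6
grip_force: 79.4
t 9.85 target [516.  110.8 264.7] board-frame now [ 56.6  -3.9 231.4]
shift tool mm [-4.1 -0.3  0.6] after-turn axes [-3.9 -0.4  1.4] turn deg [ -0.2 -11.8  -0. ]
J [  21.4  -24.2  117.8  -26.1   66.2 -144. ] F [ 0.5 -0.2 -2.9] gap 10.6 grip 79.4
scene green 1902 normal(bf) [ 1.    -0.     0.005] n med 59.5 rect Y,zb [[-5.9, 164.6], [157.6, 91.1], 0.2] Yrange [-82.5  70.1] zb [122.9 206.3]
   arm -1 234 [[-4.0, -80.9, 16.0], [4.2, -72.4, 45.2], [8.3, -60.1, 72.4]]
   lip -1 68 [[15.9, -80.4, -11.7], [26.1, -71.8, -4.4], [28.5, -60.3, 3.7]]
   arm 1 221 [[-5.3, 62.9, 15.4], [4.8, 71.2, 45.4], [8.6, 83.3, 71.9]]
   lip 1 61 [[14.5, 61.9, -11.9], [26.2, 70.7, -4.1], [29.9, 83.2, 3.3]]
top green 682 normal(bf) [ 1.    -0.001 -0.01 ] n med 60.3 rect Y,zb [[-7.7, 191.3], [131.8, 156.3], 88.6] Yrange [-84.3  68.8] zb [128.6 212.8]
   arm -1 11 [[-14.6, -81.4, 63.6], [-13.6, -72.8, 67.2], [-12.3, -64.0, 69.6]]
   lip -1 48 [[15.0, -83.0, -6.9], [25.0, -74.8, -1.1], [28.9, -64.8, 6.5]]
   arm 1 0 
   lip 1 51 [[16.2, 61.1, -9.9], [26.6, 70.4, -1.9], [29.2, 79.9, 7.1]]
```

```bash
python3 -m handwheel '[[-0.0054,0.0089,0.0204,0,0,0,0.004],[-0.0054,0.0089,0.0204,0,0,0,0.004],[-0.0054,0.0089,0.0204,0,0,0,0.004],[-0.0054,0.0089,0.0204,0,0,0,0.004],[-0.0054,0.0089,0.0204,0,0,0,0.004],[0,0,0,0,0,0,0.004],[0,0,0,0,0,0,0.004],[0,0,0,0,0,0,0.004]]'
python3 g.py 12 1.5 112 f; python3 q.py 5
```

```text
time: 10.62
tool_pos: [530.3, 111.3, 153.8]
tcp_rot: [-149.2, -10.2, -101.0]
ft_force: [0.5, 0.8, -3.6]
finger_gap: 10.5
grip_force: 79.4
t 10.62 target [536.1 110.5 140. ] board-frame now [ 13.9   1.8 126.8]
shift tool mm [-2.7  1.9 14.6] after-turn axes [ 0.3  1.9 14.8] turn deg [ -0.3 -11.8   0.1]
J [  21.2  -14.9  122.8  -30.    53.4 -136.5] F [ 0.5  0.8 -3.6] gap 10.5 grip 79.4
scene green 1623 normal(bf) [1.    0.002 0.001] n med 16.9 rect Y,zb [[-0.6, 60.3], [90.0, 159.0], 89.9] Yrange [-76.3  76. ] zb [ 17.6 100.8]
   arm -1 107 [[-12.5, -81.2, 16.4], [2.9, -79.3, 47.4], [7.7, -74.2, 71.4]]
   lip -1 65 [[20.3, -80.9, -12.4], [26.3, -71.6, -4.3], [30.1, -60.5, 4.0]]
   arm 1 3 
   lip 1 61 [[18.6, 63.1, -12.3], [26.6, 70.9, -4.0], [30.6, 85.0, 3.7]]
top green 573 normal(bf) [ 0.98  -0.005 -0.198] n med 18.5 rect Y,zb [[-1.0, 134.3], [224.9, 153.0], 89.9] Yrange [-76.   74.3] zb [ 23.6 194.7]
   arm -1 27 [[-14.8, -84.0, 20.3], [-3.9, -81.9, 65.6], [6.5, -65.3, 70.4]]
   lip -1 48 [[15.4, -83.0, -7.2], [25.4, -73.7, -2.6], [29.0, -64.8, 5.5]]
   arm 1 8 [[-14.9, 69.7, 66.3], [-12.6, 74.4, 67.4], [-11.7, 79.4, 69.1]]
   lip 1 50 [[15.0, 60.6, -8.2], [25.3, 69.9, -0.2], [29.2, 79.7, 5.9]]
```

```bash
python3 -m handwheel '[[-0.0015,0.001,0.007,0,0,0,0.004],[-0.0016,0.001,0.008,0,0,0,0.004],[0,0.001,0,0,0,0,0.004],[0,0,0,0,0,0,0.004],[0,0,0,0,0,0,0.004]]'
python3 g.py 9 1.5 107 f
python3 -m handwheel '[[-0.0006,0.001,0.002,0,0,0,0.004],[-0.0004,0.001,0.002,0,0,0,0.004],[0,0,0,0,0,0,0.004],[0,0,0,0,0,0,0.004],[0,0,0,0,0,0,0.004]]'
python3 g.py 7 1.5 106 f
```

```text
time: 11.13
tool_pos: [534.5, 110.5, 137.2]
tcp_rot: [-149.3, -10.3, -100.9]
ft_force: [-0.6, -0.0, -4.0]
finger_gap: 10.7
grip_force: 79.4
t 11.13 target [536.  110.5 134.2] board-frame now [  9.2   1.4 110.4]
shift tool mm [-0.8  0.2  3.3] after-turn axes [-0.1  0.2  3.4] turn deg [ -0.2 -11.8   0.2]
J [  20.8  -12.8  122.9  -30.7   51.5 -135.5] F [-0.6 -0.  -4. ] gap 10.7 grip 79.4
time: 11.55
tool_pos: [535.4, 111.1, 133.4]
tcp_rot: [-149.2, -10.2, -100.9]
ft_force: [-1.5, 1.5, -0.6]
finger_gap: 10.6
grip_force: 80.0
t 11.55 target [534.8 110.6 132.3] board-frame now [  8.1   2.  106.7]
shift tool mm [0.4 1.1 0.8] after-turn axes [0.5 1.1 0.7] turn deg [ -0.3 -11.7   0.2]
J [  20.9  -12.4  123.   -31.    50.9 -135.1] F [-1.5  1.5 -0.6] gap 10.6 grip 80.0
```

```bash
python3 -m handwheel '[[-0.0002,0.001,0.001,0,0,0,0.004],[0,0,0,0,0,0,0.004],[0,0,0,0,0,0,0.004],[0,0,0,0,0,0,0.004]]'
python3 g.py 7 1.5 106 f; python3 q.py 6; python3 -c "
import cv2,numpy as np
a=cv2.resize(cv2.imread('pics/scene6.png')[150:270,270:390],(400,400),interpolation=2); b=cv2.resize(cv2.imread('pics/top6.png')[215:315,225:325],(400,400),interpolation=2)
cv2.imwrite('pics/c6.png',np.hstack([a,b]))"
```

```text
time: 11.88
tool_pos: [535.5, 111.5, 133.0]
tcp_rot: [-149.1, -10.2, -100.9]
ft_force: [-4.7, 3.9, 6.0]
finger_gap: 10.3
grip_force: 81.3
t 11.88 target [534.8 110.6 132.3] board-frame now [  7.9   2.5 106.3]
shift tool mm [0.9 0.9 0.5] after-turn axes [1.  0.9 0.3] turn deg [ -0.4 -11.7   0.1]
J [  20.9  -12.3  123.1  -31.    50.8 -135. ] F [-4.7  3.9  6. ] gap 10.3 grip 81.3
scene green 1552 normal(bf) [1.    0.002 0.002] n med 11.2 rect Y,zb [[1.1, 39.3], [91.4, 157.6], 89.4] Yrange [-75.2  76. ] zb [-3.  80.8]
   arm -1 88 [[-12.1, -81.7, 16.6], [3.3, -79.7, 48.5], [8.9, -76.8, 72.6]]
   lip -1 66 [[18.0, -81.0, -11.4], [25.9, -71.7, -3.4], [30.6, -59.4, 3.7]]
   arm 1 15 [[8.0, 79.8, 18.3], [11.0, 80.7, 43.7], [14.0, 83.7, 71.6]]
   lip 1 62 [[15.9, 62.9, -11.2], [26.4, 71.8, -4.9], [30.4, 83.2, 3.9]]
top green 547 normal(bf) [ 0.982 -0.004 -0.19 ] n med 11.9 rect Y,zb [[-2.0, 129.7], [153.5, 256.0], 0.8] Yrange [-76.6  74.4] zb [  3.5 171.5]
   arm -1 22 [[-14.5, -83.6, 21.5], [4.3, -81.6, 64.2], [12.9, -65.3, 68.9]]
   lip -1 51 [[14.7, -83.0, -9.9], [25.5, -75.0, -1.1], [29.1, -64.8, 7.0]]
   arm 1 13 [[-14.5, 66.5, 55.5], [-12.5, 74.4, 66.4], [6.2, 81.0, 73.6]]
   lip 1 53 [[15.5, 60.0, -12.1], [26.0, 70.3, -1.2], [28.8, 79.8, 5.9]]
```

View pics/c6.png

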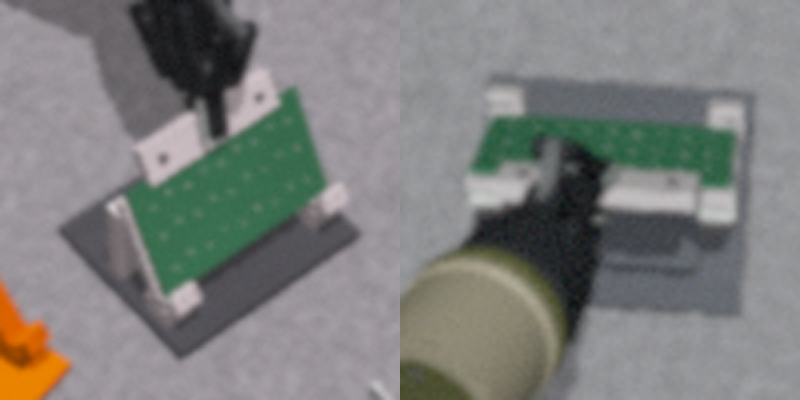

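The board sits behind both lips, soldered side out (crop about 230,190). I press it lightly back onto the arms, then let go slowly.

```bash
python3 -m handwheel '[[0,0.0015,0,0,0,0,0.004],[0,0,0,0,0,0,0.004],[0,0,0,0,0,0,0.004]]'
python3 g.py 7 1.5 106 f; 
python3 -m handwheel '[[0,0,0,0,0,0,0.011],[0,0,0,0,0,0,0.012],[0,0,0,0,0,0,0.013],[0,0,0,0,0,0,0.014],[0,0,0,0,0,0,0.016],[0,0,0,0,0,0,0.019],[0,0,0,0,0,0,0.022],[0,0,0,0,0,0,0.025]]' 20
python3 q.py 7;python3 g.py 7 1.5 106 f
```

```text
time: 12.23
tool_pos: [534.7, 111.5, 132.6]
tcp_rot: [-149.1, -10.2, -100.9]
ft_force: [-2.0, 2.6, 5.5]
finger_gap: 10.2
grip_force: 80.9
t 12.23 target [534.8 110.6 132.3] board-frame now [  7.    2.4 106.3]
shift tool mm [0.8 0.  0.5] after-turn axes [0.9 0.  0.3] turn deg [ -0.4 -11.7   0.2]
J [  21.   -12.5  123.2  -31.1   50.7 -134.9] F [-2.   2.6  5.5] gap 10.2 grip 80.9
time: 12.9
tool_pos: [533.1, 110.7, 130.4]
tcp_rot: [-149.3, -10.3, -100.9]
ft_force: [-0.1, 0.3, -0.1]
finger_gap: 24.8
grip_force: 0.0
scene green 1555 normal(bf) [ 1.    -0.001  0.011] n med 9.8 rect Y,zb [[1.7, 40.1], [90.7, 157.5], 89.6] Yrange [-75.1  76.4] zb [-3.3 80.4]
   arm -1 80 [[-11.7, -82.3, 19.0], [2.9, -79.9, 50.1], [8.3, -77.1, 71.0]]
   lip -1 67 [[19.4, -81.2, -11.2], [26.6, -72.3, -3.2], [29.9, -60.7, 4.0]]
   arm 1 17 [[2.3, 79.1, 20.4], [9.1, 81.8, 42.8], [13.2, 87.1, 70.6]]
   lip 1 61 [[19.4, 63.3, -11.8], [26.9, 72.2, -3.9], [30.6, 83.4, 4.4]]
top green 550 normal(bf) [ 0.985 -0.012 -0.171] n med 10.7 rect Y,zb [[-0.6, 128.1], [253.7, 153.1], 89.7] Yrange [-76.8  74.2] zb [  3.8 177.3]
   arm -1 21 [[-14.7, -83.3, 40.1], [-13.0, -80.3, 66.8], [10.1, -67.8, 69.9]]
   lip -1 48 [[15.4, -83.0, -8.4], [25.9, -73.6, -1.5], [28.6, -64.8, 6.4]]
   arm 1 16 [[-14.9, 68.8, 31.9], [-11.9, 76.8, 67.5], [6.6, 80.7, 71.8]]
   lip 1 52 [[15.4, 60.5, -9.7], [26.1, 70.1, -0.7], [28.7, 79.7, 6.7]]
t 13.0 target [534.8 110.6 132.3] board-frame now [  4.8   1.6 105.3]
shift tool mm [ 0.2 -2.2 -0.7] after-turn axes [ 0.1 -2.2 -0.7] turn deg [ -0.2 -11.8   0.2]
J [  20.9  -12.4  123.4  -31.1   50.8 -134.9] F [-0.1  0.1  1. ] gap 25.0 grip 0.0
```

```bash
python3 -m handwheel '[[0,-0.0022,0,0,0,0,0.035],[0,0,0,0,0,0,0.045],[0,0,0,0,0,0,0.05],[0.001,0,-0.005,0,0,0,0.05],[0.0021,0,-0.0098,0,0,0,0.05],[0.0042,0,-0.0196,0,0,0,0.05],[0.0042,0,-0.0196,0,0,0,0.05],[0.0042,0,-0.0196,0,0,0,0.05]]' 
python3 -m handwheel '[[0.0042,0,-0.0196,0,0,0,0.05],[0.0042,0,-0.0196,0,0,0,0.05],[0.0042,0,-0.0196,0,0,0,0.05],[0,0,0,0,0,0,0.05],[0,0,0,0,0,0,0.05],[0,0,0,0,0,0,0.05],[0,0,0,0,0,0,0.05],[0,0,0,0,0,0,0.05]]' 
python3 q.py 8; python3 -c "
import cv2,numpy as np
a=cv2.resize(cv2.imread('pics/scene8.png')[150:270,270:390],(400,400),interpolation=2); b=cv2.resize(cv2.imread('pics/top8.png')[100:360,120:380],(400,400),interpolation=2)
cv2.imwrite('pics/c8.png',np.hstack([a,b]))"
```

```text
time: 13.67
tool_pos: [496.7, 113.7, 197.6]
tcp_rot: [-149.3, -10.3, -100.9]
ft_force: [1.2, -0.2, -0.1]
finger_gap: 50.0
grip_force: 0.0
time: 14.33
tool_pos: [467.1, 115.8, 247.5]
tcp_rot: [-149.4, -10.3, -100.9]
ft_force: [0.8, -0.2, 0.2]
finger_gap: 50.3
grip_force: 0.0
scene green 1574 normal(bf) [1.   0.   0.01] n med 9.9 rect Y,zb [[0.9, 40.3], [90.4, 157.8], 88.7] Yrange [-75.4  76.5] zb [-3.  81.5]
   arm -1 82 [[-13.2, -81.8, 17.6], [1.9, -79.6, 49.1], [7.5, -76.8, 71.2]]
   lip -1 65 [[20.1, -81.1, -11.0], [27.1, -71.4, -3.3], [30.1, -61.4, 3.9]]
   arm 1 16 [[4.4, 79.3, 14.2], [10.0, 81.6, 37.7], [12.3, 85.8, 68.4]]
   lip 1 61 [[18.1, 62.8, -12.1], [26.8, 72.1, -3.5], [31.2, 82.3, 4.8]]
top green 643 normal(bf) [1.   0.   0.03] n med 10.5 rect Y,zb [[-0.8, 119.4], [153.2, 238.9], 0.1] Yrange [-76.4  74.9] zb [ 3.9 86.6]
   arm -1 26 [[-14.5, -84.0, 39.0], [-9.5, -80.9, 65.7], [11.3, -65.3, 71.7]]
   lip -1 47 [[15.3, -83.0, -8.2], [25.7, -72.8, -2.3], [28.8, -64.8, 6.6]]
   arm 1 17 [[-14.6, 67.1, 21.1], [-11.4, 77.4, 66.9], [10.8, 80.8, 73.0]]
   lip 1 52 [[15.7, 60.5, -9.7], [26.1, 69.8, -1.2], [29.0, 80.1, 6.2]]
```

View pics/c8.png

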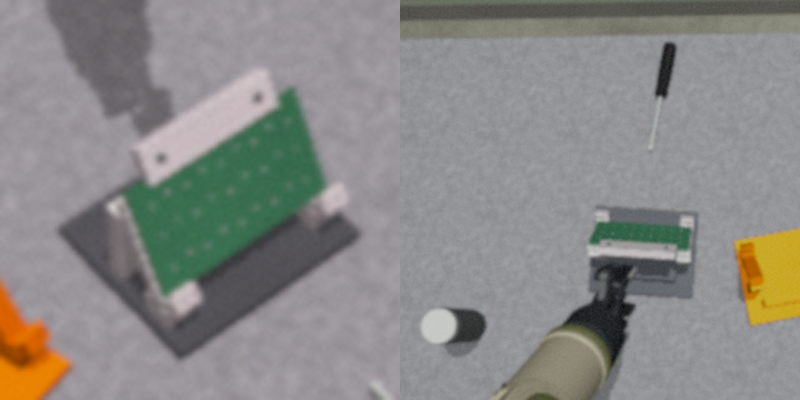

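The board leans on both arms behind both lips, bar up and soldered side out, centred to about 1 mm. The gripper is clear and the can and screwdriver look undisturbed, so I'm handing in.

```bash
python3 -c "
from bench import r
print(r.hand_in())"
```

```text
the job is handed in; nothing more can be done
None
```

The amplifier board is turned over on the dark steel rest and handed in at about 14.5 s: soldered side showing, bar at the top, bottom edge behind both lips, leaning on both arms and centred to about 1 mm; no bystander was touched.

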